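Run the shed's roof vent open with the spring-centred toggle

ROBOT

A 7-joint arm with a two-finger parallel gripper is mounted at the origin on the work surface. World frame = base frame: x ahead of the robot, y to its left, z up, the work surface at z = 0. Lengths are in m, angles in rad, forces in N, time in s.
With the tool pointing down it reaches from about 0.425 to 0.925 m from the base axis. Payload 6.8 kg.
Tool frame: the origin (TCP) lies at the very end of the fingers, on their centre line; the grasp point (between the pads) lies 19 mm behind it; z points along the fingers, y is the line along which they close (so a half turn about z gives the same grasp; the last joint's range is limited). The gripper opens to 85 mm and grips with 20 to 120 N. Pads are 22 mm wide; open, the fingers measure 114 mm over their backs; the gripper's body (76 mm by 85 mm) begins 54 mm behind the grasp point. The pads swing forward as they close: fully open they stand 13 mm farther back than shut.
Start: joints at [1.205, 0.477, 0.022, 1.555, -0.011, 1.109, -0.083], TCP at [0.172, -0.653, 0.204] pointing down, gripper open.
Joint ranges: [-2.96, 2.96], [-0.34, 2.1], [-1.41, 1.46], [0.24, 2.44], [-1.37, 4.51], [0.17, 1.92], [-2.96, 2.96]. Speed limits (rad/s): [2.39, 2.39, 3.14, 3.14, 3.14, 3.14, 3.14].

INTERFACE

Orientations are given as a rotation vector (axis times angle).
In Python, from bench import r gives the robot as it stands.
- The arm moves only by the shell command python3 -m jog 'ROWS' [FORCE]. ROWS is JSON, a list of rows, each an object of numbers: "fingers": the finger opening in m, from 0 to 0.0854; "x", "y", "z": the shift along the tool's x, y, z in m; "rx", "ry", "rz": the turn, a rotation vector about the tool's x, y, z in degrees. In form: [{"fingers": .., "x": .., "y": .., "z": .., "rx": .., "ry": .., "rz": ..}, ...]. A call has 1 to 8 rows; each row shifts and turns the commanded pose from where the row before left it, along the tool's axes as they then stand; what a row does not reach is not made up. A row lasts 1/8 s, in which the tool goes at most 62.5 mm and 10.7 degrees, less where a joint would pass 70% of its speed; a pose out of reach is approached as far as the arm can. A call is refused whole if a number of a shift passes 0.0625 or a number of a turn 10.7, either way. A call with a gripper value outside its range is refused whole. The fingers move at their own pace and stop on an object; FORCE is the grip in N (left out, the last holds). Time passes only in rows, so rows that do not move let the fingers close. It gives the time, the measured TCP pose, the force, the opening and the grip force at its end, in the units of the state.
- r.get_obs(): the state, without advancing time (a new reading comes with each control period).
- r.grab_frame(name): name is "scene" or "top" or "wrist"; returns (picture, depth): 400x640x3 uint8, red, green, blue; 400x640 float32, m along the optical axis (not along the pixel's ray), 0 where there is no reading.
- r.get_calibration(name): a dict with "mtx" (3x3 intrinsics, pixels), "dist" ([k1, k2, p1, p2, k3] as OpenCV has them; the pictures are not rectified), "extrinsics" (4x4, takes a point from camera to world coordinates). Camera axes: x right, y down, z forward; pixel columns grow to the right and rows downward; lengths in m; the calibration is good to about 2 mm. A picture is of the moment at which its call begins: read the wrist's pose just before it. get_calibration takes no time and is no camera call; for the wrist camera it gives the pose at the moment of the call.
- r.hand_in(): hands the job in; it is judged then, once.
Trained networks look in the newest picture that a camera, given by its name, has taken for a name from the list of things; names that differ only in an ending like _2 or _b are one class to them, and where a whole thing is asked for, a point or a joint stands for the part that bears it (a point fixed in the world has none). Each returns a list of dicts, best first, with "score" (0 to 1); they miss things now and then, are a little off and sometimes report something else, mostly with a low value. They report only what shows in the picture. A call takes as long as a camera call. They do not tell look-alikes from the thing itself.
- r.search_frame(target, camera): "xyz" ([x, y, z] in m, in world coordinates, good to about 4 mm: the middle of the surface that is visible of it).
- r.landmark_of(target, camera): "xyz" ([x, y, z] in m, in world coordinates, good to about 4 mm: a listed point, or the origin of a listed thing).
The state is a dict: "clock": time; "joints": joint angles; "qvel": joint speeds; "tau": joint torques, N m; "tcp_pos": TCP position; "orientation": TCP orientation; "contact_force": force on the tool from outside, world axes, zero at the start; "moment": the same for the moment, N m; "grip_width": finger opening in m; "gripper_force": force on a finger pad.
Only numpy, scipy, OpenCV 4.12 (cv2) and the standard library are available. Lean on these libraries where they do the work, as an engineer would, in place of code of your own. Each camera call takes 0.05 s, during which the arm holds its last target. There are 200 camera calls.

TASK

Let some air into the shed: on the larger of the two switch boxes on the bench, push the black spring-centred toggle fully over towards the end that carries the white dome, keep it there for at least a second, then let it spring back to the centre. Do not push it the other way, and leave the toggle of the smaller switch box alone.

Things in the scene. Friction and masses are not known exactly. Their poses are not given: they have to be found in the camera images.
- vent_box: The larger switch box, fixed to the bench: a bare metal box 180 mm long (its own y), 110 mm wide (x) and 60 mm high, with a black upright toggle in the middle of its top. Origin: centre of the underside; z up. A white dome, 32 mm across and 15 mm high, stands on the top at y = +66 mm; a dark conduit stub (26 mm across) leaves the end face at y = -90 mm.
- vent_toggle (a joint): Lean of the larger box's toggle in rad: 0 upright (spring centre), positive leaning towards the white dome (box +y), stops at -0.5 and +0.5. It turns about the box's x axis at the centre of the box's top face (60 mm above the bench). Its paddle is 34 mm wide (box x), 14 mm thick (box y) and reaches from 14 mm to 70 mm above the top face. The spring is 0.4 N m per rad: about 5 N holds it fully over when pushed 40 mm above the top face. Let go, it recentres at once.
- lamp_box: The smaller switch box, fixed to the bench, same make and materials, not to be used: 120 mm long (y), 80 mm wide (x), 45 mm high, dome and toggle likewise. Origin: centre of the underside. The two boxes may trade places; either may be on the left.
- lamp_toggle (a joint): Lean of the smaller box's toggle in rad, 0 upright, positive towards its own dome, stops at -0.5 and +0.5. Its paddle is 18 mm wide and reaches 45 mm above the box's top.
There are look-alikes about, which are no part of the job. What is shaped like the vent_box but green or red is not meant.

How it is judged:
By the outcome, as a careful person would: the job done as asked, in the order asked, and still so for the second after the job is handed in, with the robot touching nothing.
It also fails if it takes over 29 s, if anything falls off the work surface, if the arm or the gripper's body presses on something with over 40 N, if the wrist force passes 120 N, or if a joint passes its speed limit or range.

## Working session

There is one attempt and no reset: what is moved stays moved. The work goes in short steps, Python scripts to look and compute and a shell command to move; the robot and the scene stay as the last step left them, time stands still between calls to the robot, and variables do not carry over. Pictures are saved under pics/ and viewed, at most 10 in all, crops included, and the job is handed in when it is done.

```bash
mkdir -p pics
cat > h.py <<'E'
import numpy as np,cv2
from bench import r
def grab(n):
    c=r.get_calibration(n); p,d=r.grab_frame(n); return p,d,c
def px2w(u,v,d,c):
    q=cv2.undistortPoints(np.array([[[u,v]]],float),c['mtx'],np.array(c['dist'],float))[0,0]
    return (np.array(c['extrinsics'])@np.array([q[0]*d,q[1]*d,d,1]))[:3]
def wmap(d,c):
    H,W=d.shape; uu,vv=np.meshgrid(np.arange(W),np.arange(H))
    q=cv2.undistortPoints(np.stack([uu,vv],-1).reshape(-1,1,2).astype(float),np.array(c['mtx'],float),np.array(c['dist'],float)).reshape(H,W,2)
    P=np.stack([q[...,0]*d,q[...,1]*d,d,np.ones_like(d)],-1)@np.array(c['extrinsics']).T
    P=P[...,:3]; P[d==0]=np.nan; return P
E
python3 - <<'E'
from h import *
for n in('top','scene'):
    p,d,c=grab(n); cv2.imwrite(f'pics/{n}1.png',p[...,::-1]); np.savez(f'{n}1.npz',p=p,d=d,P=wmap(d,c))
    for t in('vent_box','vent_toggle','lamp_box'):
        print(n,t,[(np.round(x['xyz'],3).tolist(),round(x['score'],2)) for x in r.landmark_of(t,n)])
o=r.get_obs();print(o['clock'],o['tcp_pos'],o['orientation'])
E
```

```text
top vent_box [([0.311, 0.188, -0.0], 0.94), ([0.22, -0.436, 0.004], 0.87), ([0.592, -0.198, -0.001], 0.69), ([0.337, -0.206, -0.004], 0.59)]Traceback (most recent call last):
  File "<stdin>", line 5, in <module>
ValueError: it knows: lamp_box, vent_box
```

View pics/top1.png

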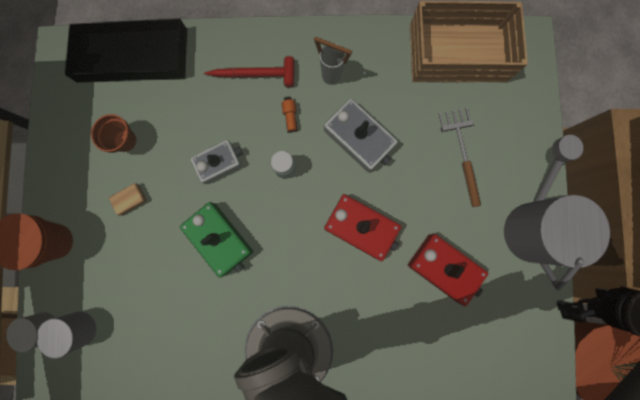

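The top view shows five boxes. Bare metal ones are at (361,134) (large, white dome at (343,116), stub at (389,160)) and (214,161) (small, the lamp_box). The green box at (216,238) and the red ones at (363,227) and (448,268) are look-alikes. (361,134) fits the description, so I'll confirm it in an enlarged crop and measure it.

Run:
```python
from h import *
p,d,c=grab('top');P=wmap(d,c)
cr=cv2.resize(p[60:210,260:460],None,fx=4,fy=4,interpolation=cv2.INTER_CUBIC);cr=np.clip(cr*1.7,0,255).astype(np.uint8);cv2.imwrite('pics/crop1.png',cr[...,::-1])
near=np.hypot(P[...,0]-.592,P[...,1]+.198)<.13
m=near&(abs(P[...,2]-.06)<.006)
rc=cv2.minAreaRect((P[m][:,:2]*1000).astype(np.float32));print('rect',rc,P[m][:,2].mean(),cv2.boxPoints(rc).tolist())
m2=near&(P[...,2]>.1);print('toggle top',P[m2].mean(0),P[m2].max(0),P[m2].min(0))
m3=near&(abs(P[...,2]-.072)<.004)&(p.min(-1)>110);print('dome',P[m3].mean(0),m3.sum())
o=r.get_obs();print(o['clock'],o['tcp_pos'],o['orientation'])
from scipy.spatial.transform import Rotation as R
print(R.from_rotvec(o['orientation']).as_matrix().round(3))
```

```text
rect ((593.0394897460938, -201.58584594726562), (180.01095581054688, 111.35905456542969), 45.559539794921875) 0.06108603024133252 [[490.2666015625, -226.86279296875], [569.7745361328125, -304.83282470703125], [695.8123779296875, -176.30889892578125], [616.304443359375, -98.3388671875]]
toggle top [ 0.59050651 -0.20086119  0.1248975 ] [ 0.60764361 -0.18665113  0.13360179] [ 0.57782644 -0.21589635  0.10065096]
dome [ 0.63771593 -0.15241517  0.07229523] 64
0.15 [ 0.17193672 -0.65221301  0.20364081] [-3.11414035e+00 -4.03636262e-01  4.30055631e-04]
[[ 0.967  0.255 -0.   ]
 [ 0.255 -0.967  0.001]
 [-0.    -0.001 -1.   ]]
```

View pics/crop1.png

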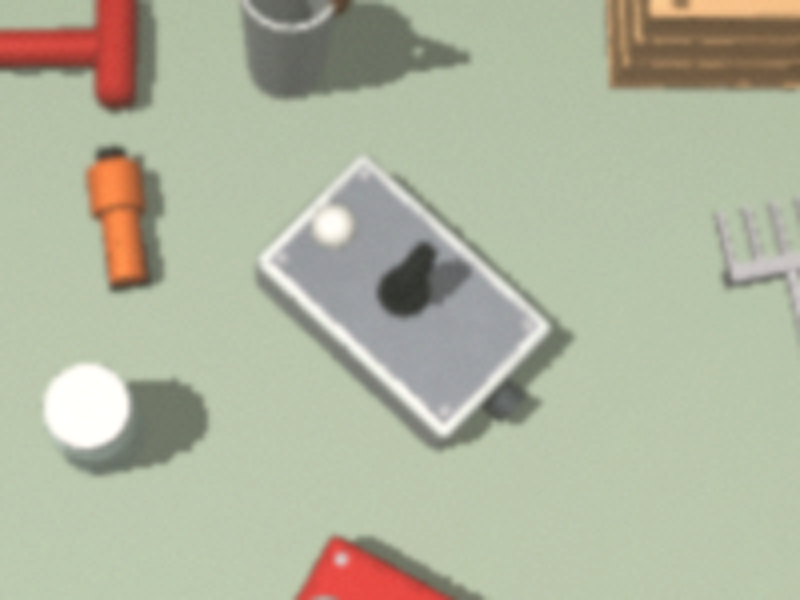

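The crop confirms the bare metal large box, with its white dome at crop (333,225) and stub at (508,400). Next I'll check obstacle heights along the path and compute the distances.

Run:
```python
from h import *
from scipy.spatial.transform import Rotation as R
p,d,c=grab('top');P=wmap(d,c)
z=P[...,2]
a=np.array([.172,-.652]);b=np.array([.551,-.2445]);L=np.linalg.norm(b-a);u=(b-a)/L;n=np.array([-u[1],u[0]])
s=(P[...,:2]-a)@u;t=(P[...,:2]-a)@n
for lo in np.arange(-.1,.7,.1):
    print(round(lo,1),[round(float(np.nanmax(np.where((s>lo)&(s<lo+.1)&(t>q)&(t<q+.1),z,0))),3) for q in np.arange(-.3,.3,.1)])
m=(z>.15)&(P[...,1]>-.9)&(P[...,1]<-.5);print('tall',np.nanmin(P[m],0),np.nanmax(P[m],0))
o=r.get_obs();Rm=R.from_rotvec(o['orientation']).as_matrix()
print('L',L,'tool shift',Rm.T@(np.array([.551,-.2445,.204])-o['tcp_pos']),np.round(o['tcp_pos'],4))
p,d,c=grab('scene');cv2.imwrite('pics/scene1.png',p[...,::-1])
```

```text
-0.1 [0.0, 0.196, 0.346, 0.443, 0.007, 0.007]
0.0 [0.195, 0.196, 0.453, 0.464, 0.046, 0.007]
0.1 [0.201, 0.196, 0.195, 0.132, 0.684, 0.007]
0.2 [0.2, 0.031, 0.03, 0.132, 0.133, 0.007]
0.3 [0.007, 0.032, 0.006, 0.008, 0.067, 0.067]
0.4 [0.025, 0.024, 0.007, 0.007, 0.134, 0.129]
0.5 [0.124, 0.007, 0.066, 0.066, 0.076, 0.079]
0.6 [0.126, 0.008, 0.134, 0.134, 0.103, 0.105]
tall [ 0.13666684 -0.77646245  0.15009532] [ 0.55035188 -0.57770794  0.46362838]
L 0.5565044923448508 tool shift [ 4.70450509e-01 -2.97752357e-01  1.17865909e-04] [ 0.172  -0.6524  0.2038]
```

View pics/scene1.png

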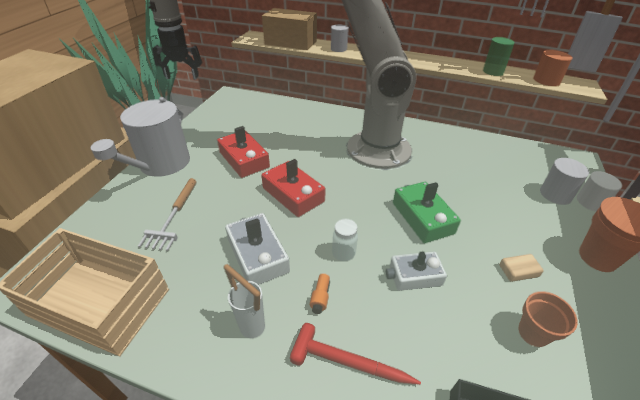

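The scene view shows the metal box at (257,245), with its dome (265,258) towards the camera, and the watering can (155,137) behind the start pose. I'll raise the tool first, with fingers shut, then cross.

```bash
python3 -m jog '[{"fingers":0,"z":-0.05},{"z":-0.02,"x":0.03,"y":-0.02},{"x":0.045,"y":-0.03},{"x":0.045,"y":-0.03},{"x":0.045,"y":-0.03},{"x":0.045,"y":-0.03},{"x":0.045,"y":-0.03},{"x":0.045,"y":-0.03}]' 20
```

```text
validation failed for argument at $[0]...
```

```bash
python3 -m jog '[{"fingers":0,"x":0,"y":0,"z":-0.05,"rx":0,"ry":0,"rz":0},{"fingers":0,"x":0.03,"y":-0.02,"z":-0.02,"rx":0,"ry":0,"rz":0},{"fingers":0,"x":0.045,"y":-0.03,"z":0,"rx":0,"ry":0,"rz":0},{"fingers":0,"x":0.045,"y":-0.03,"z":0,"rx":0,"ry":0,"rz":0},{"fingers":0,"x":0.045,"y":-0.03,"z":0,"rx":0,"ry":0,"rz":0},{"fingers":0,"x":0.045,"y":-0.03,"z":0,"rx":0,"ry":0,"rz":0},{"fingers":0,"x":0.045,"y":-0.03,"z":0,"rx":0,"ry":0,"rz":0},{"fingers":0,"x":0.045,"y":-0.03,"z":0,"rx":0,"ry":0,"rz":0}]' 20
```

```text
clock: 1.25
tcp_pos: [0.4121, -0.3814, 0.2745]
orientation: [3.115, 0.404, 0.0]
contact_force: [0.4, -0.2, 0.6]
grip_width: -0.0003
gripper_force: 0.0
```

```bash
python3 -m jog '[{"fingers":0,"x":0.042,"y":-0.024,"z":0,"rx":0,"ry":0,"rz":0},{"fingers":0,"x":0.042,"y":-0.024,"z":0,"rx":0,"ry":0,"rz":0},{"fingers":0,"x":0.042,"y":-0.024,"z":0,"rx":0,"ry":0,"rz":0},{"fingers":0,"x":0.042,"y":-0.024,"z":0,"rx":0,"ry":0,"rz":0},{"fingers":0,"x":0,"y":0,"z":0.02,"rx":0,"ry":0,"rz":-10.3},{"fingers":0,"x":0,"y":0,"z":0.02,"rx":0,"ry":0,"rz":-10.3},{"fingers":0,"x":0,"y":0,"z":0.02,"rx":0,"ry":0,"rz":-10.3},{"fingers":0,"x":0,"y":0,"z":0,"rx":0,"ry":0,"rz":0}]'
python3 - <<'E'
from h import *
from scipy.spatial.transform import Rotation as R
o=r.get_obs();M=R.from_rotvec(o['orientation']).as_matrix();print(M.round(3),o['tcp_pos'])
a=np.radians(45.56);u=np.array([np.cos(a),np.sin(a)]);dd=o['tcp_pos'][:2]-np.array([.593,-.2015])
print('along',dd@u,'across',dd@np.array([u[1],-u[0]]))
for t in('vent_box',):
    for n in('top','scene'): r.grab_frame(n);print([(np.round(x['xyz'],3).tolist(),round(x['score'],2)) for x in r.landmark_of(t,n)])
p,d,c=grab('wrist');cv2.imwrite('pics/w1.png',p[...,::-1])
E
```

```text
clock: 2.25
tcp_pos: [0.5479, -0.2469, 0.2128]
orientation: [-2.894, -1.216, 0.004]
contact_force: [0.3, -0.1, -0.2]
grip_width: 0.0001
gripper_force: 0.0
[[ 0.7    0.714 -0.003]
 [ 0.714 -0.7    0.001]
 [-0.001 -0.003 -1.   ]] [ 0.54791207 -0.24694581  0.21278717]
along -0.06401643371831257 across -0.0003726344781658199
[([0.591, -0.198, 0.002], 0.9), ([0.309, 0.191, 0.002], 0.88), ([0.335, -0.207, -0.001], 0.66)]
[([0.334, -0.206, -0.002], 0.87), ([0.594, -0.2, -0.002], 0.78), ([0.306, 0.198, 0.002], 0.78), ([0.219, -0.43, 0.003], 0.74)]
```

View pics/w1.png

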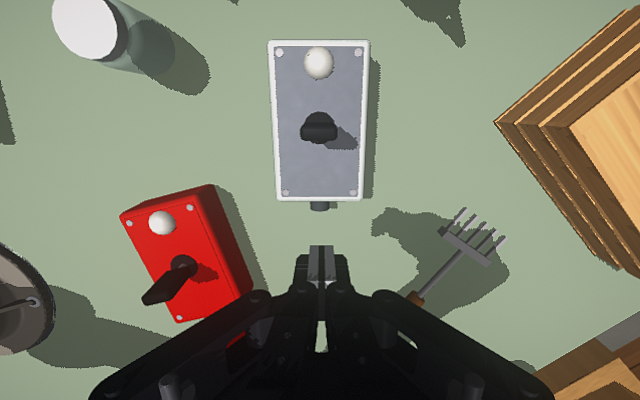

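The wrist view shows the box square to the tool, with the toggle at (319,128), the dome beyond it at (319,63) and the shut fingertips at (321,265), on the stub side. Now I'll descend and approach.

```bash
python3 -m jog '[{"fingers":0,"x":0,"y":0,"z":0.045,"rx":0,"ry":0,"rz":0},{"fingers":0,"x":0,"y":0,"z":0.045,"rx":0,"ry":0,"rz":0},{"fingers":0,"x":0,"y":0,"z":0.026,"rx":0,"ry":0,"rz":0},{"fingers":0,"x":0.02,"y":0,"z":0,"rx":0,"ry":0,"rz":0},{"fingers":0,"x":0.02,"y":0,"z":0,"rx":0,"ry":0,"rz":0},{"fingers":0,"x":0,"y":0,"z":0,"rx":0,"ry":0,"rz":0}]'
python3 -m jog '[{"fingers":0,"x":0.01,"y":0,"z":0,"rx":0,"ry":0,"rz":0},{"fingers":0,"x":0.008,"y":0,"z":0,"rx":0,"ry":0,"rz":0},{"fingers":0,"x":0,"y":0,"z":0,"rx":0,"ry":0,"rz":0}]'
```

```text
clock: 3.25
tcp_pos: [0.5806, -0.2156, 0.1004]
orientation: [2.892, 1.225, 0.007]
contact_force: [0.4, 0.1, 1.1]
grip_width: 0.0003
gripper_force: 0.0
clock: 3.62
tcp_pos: [0.5902, -0.2054, 0.0987]
orientation: [2.895, 1.22, 0.001]
contact_force: [-0.8, -0.4, 1.0]
grip_width: 0.0
gripper_force: 0.6
```

```bash
python3 -m jog '[{"fingers":0,"x":0.004,"y":0,"z":0,"rx":0,"ry":0,"rz":0},{"fingers":0,"x":0.002,"y":0,"z":0,"rx":0,"ry":0,"rz":0},{"fingers":0,"x":0,"y":0,"z":0,"rx":0,"ry":0,"rz":0}]'
python3 - <<'E'
from h import *
f=[]
for i in range(4): r.grab_frame('top');f.append(r.get_obs()['contact_force'])
print(np.mean(f,0))
p,d,c=grab('wrist');cv2.imwrite('pics/w2.png',p[...,::-1])
P=wmap(d,c);a=np.radians(45.56);u=np.array([np.cos(a),np.sin(a)])
q=P[...,:2]-np.array([.593,-.2015]);s=q@u;t=q@np.array([u[1],-u[0]]);z=P[...,2]
m=(abs(t)<.02)&(s>.005)&(s<.06)&(z>.09)&(z<.15)&(p.max(-1)<90)
for h in np.arange(.09,.14,.006):
    k=m&(z>h)&(z<h+.006);print(round(h,3),k.sum(),s[k].max().round(4) if k.any() else '')
E
```

```text
clock: 4.0
tcp_pos: [0.5936, -0.2016, 0.0982]
orientation: [-2.895, -1.219, 0.001]
contact_force: [-1.0, -1.2, -0.1]
grip_width: -0.0002
gripper_force: 0.7
[-0.62099626 -1.05224155 -0.61783115]
0.09 36 0.0171
0.096 48 0.0187
0.102 46 0.0205
0.108 55 0.0222
0.114 54 0.0234
0.12 225 0.025
0.126 1215 0.0248
0.132 219 0.0128
0.138 305 0.0129
```

View pics/w2.png

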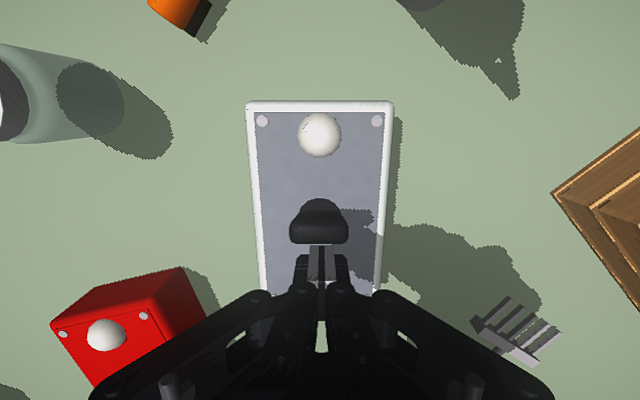

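The toggle at (319,220) leans about 0.28 rad towards the dome, so I need roughly 9 mm more.

```bash
python3 -m jog '[{"fingers":0,"x":0.004,"y":0,"z":0,"rx":0,"ry":0,"rz":0},{"fingers":0,"x":0.004,"y":0,"z":0,"rx":0,"ry":0,"rz":0},{"fingers":0,"x":0.001,"y":0,"z":0,"rx":0,"ry":0,"rz":0},{"fingers":0,"x":0,"y":0,"z":0,"rx":0,"ry":0,"rz":0}]'
cat > lean.py <<'E'
from h import *
f=[]
for i in range(4): r.grab_frame('top');f.append(r.get_obs()['contact_force'])
a=np.radians(45.56);u=np.array([np.cos(a),np.sin(a)])
f=np.mean(f,0);print('push N',-(f[:2]@u),f,r.get_obs()['tcp_pos'])
p,d,c=grab('wrist')
P=wmap(d,c)
q=P[...,:2]-np.array([.593,-.2015]);s=q@u;t=q@np.array([u[1],-u[0]]);z=P[...,2]
m=(abs(t)<.02)&(s>-.01)&(s<.07)&(z>.08)&(z<.15)&(p.max(-1)<90)
H=[];S=[]
for h in np.arange(.08,.122,.004):
    k=m&(z>h)&(z<h+.004)
    if k.sum()>5: H.append(h+.002);S.append(s[k].max())
print(np.round(S,4),'lean',np.arctan(np.polyfit(H,S,1)[0]))
k=m&(z>.118)&(z<.135);print('top s',np.percentile(s[k],[5,50,95]).round(4))
cv2.imwrite('pics/last.png',p[...,::-1])
E
python3 lean.py
```

```text
clock: 4.75
tcp_pos: [0.6004, -0.1947, 0.0986]
orientation: [2.895, 1.22, 0.0]
contact_force: [-2.2, -0.8, 1.3]
grip_width: 0.0
gripper_force: 1.1
push N 1.6088388057325789 [-1.753684   -0.53359171  1.74915743] [ 0.60027135 -0.19489649  0.09857672]
[0.0314 0.0322] lean 0.2013116378163421
top s [0.0196 0.0261 0.0314]
```

```bash
python3 -m jog '[{"fingers":0,"x":0.004,"y":0,"z":0,"rx":0,"ry":0,"rz":0},{"fingers":0,"x":0.001,"y":0,"z":0,"rx":0,"ry":0,"rz":0},{"fingers":0,"x":0,"y":0,"z":0,"rx":0,"ry":0,"rz":0}]'
python3 lean.py; python3 -m jog '[{"fingers":0,"x":0.002,"y":0,"z":0,"rx":0,"ry":0,"rz":0},{"fingers":0,"x":0,"y":0,"z":0,"rx":0,"ry":0,"rz":0}]'; python3 lean.py
```

```text
clock: 5.38
tcp_pos: [0.6038, -0.1914, 0.0983]
orientation: [2.895, 1.219, -0.0]
contact_force: [-1.8, -1.7, 0.4]
grip_width: 0.0
gripper_force: 1.1
push N 2.2796643977883417 [-1.48755374 -1.73412256  1.0828093 ] [ 0.60366019 -0.19147522  0.09842917]
[0.0354 0.0355] lean 0.03276872220814188
top s [0.0239 0.0295 0.0348]
clock: 5.88
tcp_pos: [0.6052, -0.1898, 0.0984]
orientation: [2.895, 1.219, 0.0]
contact_force: [-1.0, -1.6, 1.6]
grip_width: -0.0002
gripper_force: 1.1
push N 2.5181832069835677 [-1.37922911 -2.17441755  0.92149199] [ 0.60509676 -0.18995206  0.09842662]
[0.0369 0.0366] lean -0.07059467217850203
top s [0.0252 0.0309 0.0361]
```

Still moving freely, so I continue until the stop shows in the force.

```bash
for i in 1; do python3 -m jog '[{"fingers":0,"x":0.002,"y":0,"z":0,"rx":0,"ry":0,"rz":0},{"fingers":0,"x":0,"y":0,"z":0,"rx":0,"ry":0,"rz":0}]'; python3 lean.py; python3 -m jog '[{"fingers":0,"x":0.002,"y":0,"z":0,"rx":0,"ry":0,"rz":0},{"fingers":0,"x":0,"y":0,"z":0,"rx":0,"ry":0,"rz":0}]'; python3 lean.py; done
```

```text
clock: 6.38
tcp_pos: [0.6072, -0.188, 0.0988]
orientation: [2.895, 1.22, 0.002]
contact_force: [-1.0, -0.3, 3.0]
grip_width: -0.0001
gripper_force: 1.3
push N 1.6527304959213271 [-1.14444681 -1.19250895  3.59503218] [ 0.60701246 -0.18824616  0.09882315]
[0.036  0.0362] lean 0.03428721273706037
top s [0.0254 0.031  0.0355]
clock: 6.88
tcp_pos: [0.6081, -0.1871, 0.0984]
orientation: [2.895, 1.219, 0.0]
contact_force: [-0.8, -1.5, 4.6]
grip_width: -0.0002
gripper_force: 1.7
push N 1.173377061055457 [-0.76105256 -0.89710268  3.20913689] [ 0.60799093 -0.18712876  0.09844755]
[0.0371 0.0371] lean -0.0074646228083641505
top s [0.0266 0.0322 0.0364]
```

Run:
```python
from h import *
p,d,c=grab('scene')
w=cv2.imread('pics/last.png')
s=cv2.resize(p[190:300,200:320,::-1],None,fx=5,fy=5,interpolation=cv2.INTER_CUBIC)[:500,:400]
w=cv2.resize(w[80:330,220:420],(400,500))
cv2.imwrite('pics/both1.png',np.hstack([np.clip(s*1.3,0,255).astype(np.uint8),np.clip(w*1.5,0,255).astype(np.uint8)]))
```

```text
(no output)
```

View pics/both1.png

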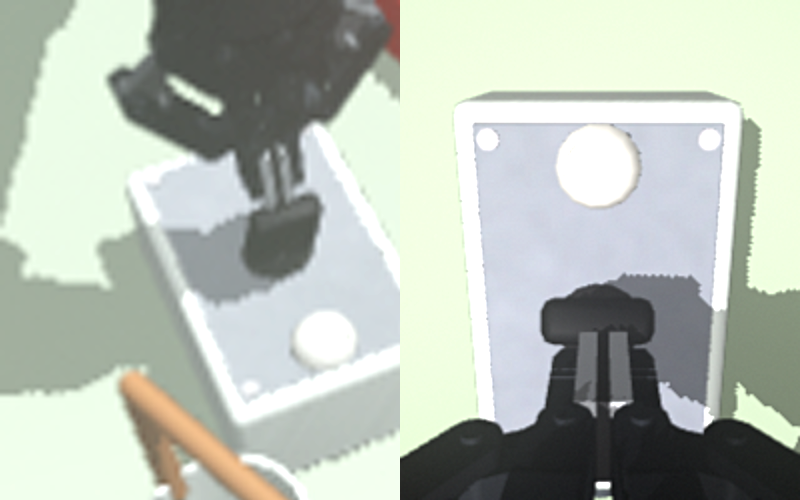

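The finger is squarely behind the paddle, which leans near the stop. I'll push a little further to see the force rise.

```bash
python3 -m jog '[{"fingers":0,"x":0.003,"y":0,"z":0,"rx":0,"ry":0,"rz":0},{"fingers":0,"x":0,"y":0,"z":0,"rx":0,"ry":0,"rz":0}]'; python3 lean.py; python3 -m jog '[{"fingers":0,"x":0.003,"y":0,"z":0,"rx":0,"ry":0,"rz":0},{"fingers":0,"x":0,"y":0,"z":0,"rx":0,"ry":0,"rz":0}]'; python3 lean.py
```

```text
clock: 7.42
tcp_pos: [0.6101, -0.1847, 0.0983]
orientation: [-2.895, -1.22, -0.0]
contact_force: [-1.2, -2.1, 4.1]
grip_width: 0.0001
gripper_force: 1.6
push N 1.7415958468168753 [-1.18540387 -1.27680884  2.32318532] [ 0.60993691 -0.18488202  0.0983988 ]
[0.0371 0.0372] lean 0.03063012107388433
top s [0.0274 0.0336 0.0366]
clock: 7.92
tcp_pos: [0.6123, -0.1825, 0.0984]
orientation: [-2.895, -1.22, -0.0]
contact_force: [-1.6, -1.1, 3.3]
grip_width: -0.0004
gripper_force: 1.6
push N 1.4991018952714517 [-1.06767192 -1.05262664  3.28791602] [ 0.61212887 -0.18271755  0.09846   ]
[0.0373 0.0372] lean -0.00809719611653499
top s [0.0289 0.0345 0.0384]
```

The force isn't rising while the tool advances, so the fingertip may be riding over the paddle's top. I'll check the height profile.

Run:
```python
from h import *
a=np.radians(45.56);u=np.array([np.cos(a),np.sin(a)])
for n in('wrist','scene','top'):
    p,d,c=grab(n);P=wmap(d,c)
    q=P[...,:2]-np.array([.593,-.2015]);s=q@u;t=q@np.array([u[1],-u[0]]);z=P[...,2]
    print(n)
    for l in np.arange(-.02,.06,.004):
        row=[]
        for t0 in(-.014,-.006,.006,.014):
            k=(abs(t-t0)<.003)&(s>l)&(s<l+.004)&(z<.25)
            row.append((round(float(z[k].min()),3),round(float(z[k].max()),3)) if k.any() else None)
        print(round(l,3),row)
w=p
p,d,c=grab('wrist');w=cv2.resize(p[180:330,240:400,::-1],None,fx=3.7,fy=3.7,interpolation=cv2.INTER_CUBIC)
cv2.imwrite('pics/w3.png',np.clip(w*2.,0,255).astype(np.uint8))
```

```text
wrist
-0.02 [None, None, None, None]
-0.016 [None, None, None, None]
-0.012 [None, None, None, None]
-0.008 [None, None, None, None]
-0.004 [None, None, None, None]
0.0 [None, None, None, None]
0.004 [None, None, None, None]
0.008 [(0.061, 0.065), (0.063, 0.064), (0.063, 0.065), (0.061, 0.065)]
0.012 [(0.061, 0.065), (0.063, 0.18), (0.061, 0.066), (0.061, 0.063)]
0.016 [(0.061, 0.064), (0.061, 0.184), (0.061, 0.184), (0.062, 0.064)]
0.02 [(0.061, 0.064), (0.061, 0.183), (0.061, 0.184), (0.06, 0.063)]
0.024 [(0.061, 0.126), (0.061, 0.176), (0.061, 0.175), (0.061, 0.124)]
0.028 [(0.06, 0.126), (0.06, 0.195), (0.061, 0.195), (0.061, 0.125)]
0.032 [(0.061, 0.179), (0.061, 0.197), (0.061, 0.197), (0.061, 0.179)]
0.036 [(0.061, 0.186), (0.061, 0.217), (0.061, 0.218), (0.061, 0.186)]
0.04 [(0.061, 0.216), (0.061, 0.22), (0.061, 0.22), (0.061, 0.217)]
0.044 [(0.061, 0.224), (0.061, 0.224), (0.061, 0.224), (0.061, 0.224)]
0.048 [(0.061, 0.224), (0.061, 0.223), (0.062, 0.224), (0.061, 0.223)]
0.052 [(0.061, 0.07), (0.067, 0.073), (0.063, 0.072), (0.061, 0.065)]
0.056 [(0.062, 0.072), (0.072, 0
[... 1185 characters left out ...]
 0.071), (0.069, 0.073), (0.06, 0.064)]
top
-0.02 [None, None, None, None]
-0.016 [None, None, None, None]
-0.012 [None, None, None, None]
-0.008 [None, None, None, None]
-0.004 [None, None, None, None]
0.0 [None, None, None, None]
0.004 [None, None, None, None]
0.008 [None, None, None, None]
0.012 [None, None, None, None]
0.016 [None, None, None, None]
0.02 [None, None, None, None]
0.024 [(0.06, 0.064), None, None, None]
0.028 [(0.06, 0.062), None, None, None]
0.032 [(0.058, 0.063), (0.06, 0.063), None, None]
0.036 [None, None, None, None]
0.04 [None, None, None, None]
0.044 [None, None, None, None]
0.048 [None, None, None, None]
0.052 [None, None, None, None]
0.056 [None, None, None, None]
```

View pics/w3.png

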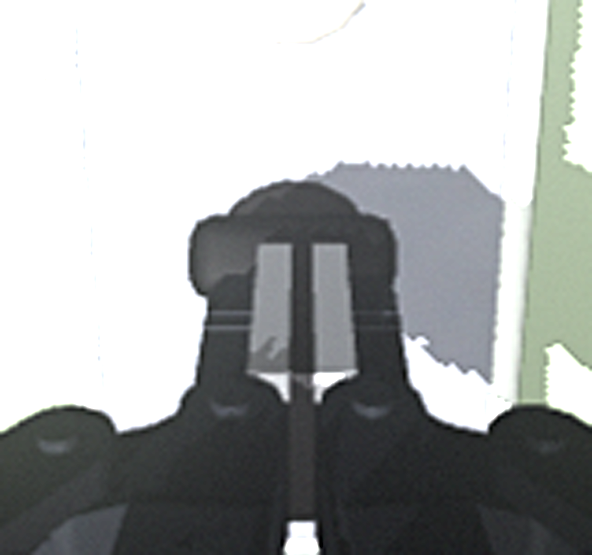

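Run:
```python
from h import *
a=np.radians(45.56);u=np.array([np.cos(a),np.sin(a)])
p,d,c=grab('wrist');P=wmap(d,c)
print('cam',c['extrinsics'][:3,3]if hasattr(c['extrinsics'],'shape') else c['extrinsics'])
for U in(302,314,320,329):
    for V in(238,243,247,252,258,264,270,277):
        w=P[V,U];print(U,V,'s %.4f t %.4f z %.4f'%((w[:2]-[.593,-.2015])@u,(w[:2]-[.593,-.2015])@[u[1],-u[0]],w[2]),p[V,U])
print(r.get_obs()['tcp_pos'],r.get_obs()['clock'])
```

```text
cam [ 0.67030375 -0.12172373  0.26915333]
302 238 s 0.0366 t -0.0122 z 0.1183 [34 35 36]
302 243 s 0.0356 t -0.0119 z 0.1229 [43 44 45]
302 247 s 0.0331 t -0.0120 z 0.1232 [46 47 49]
302 252 s 0.0304 t -0.0120 z 0.1243 [51 51 53]
302 258 s 0.0343 t -0.0110 z 0.1378 [36 38 38]
302 264 s 0.0341 t -0.0106 z 0.1437 [47 49 54]
302 270 s 0.0344 t -0.0102 z 0.1496 [31 33 34]
302 277 s 0.0345 t -0.0098 z 0.1559 [31 32 34]
314 238 s 0.0361 t -0.0050 z 0.1174 [37 38 39]
314 243 s 0.0355 t -0.0049 z 0.1226 [35 36 37]
314 247 s 0.0380 t -0.0046 z 0.1324 [78 80 82]
314 252 s 0.0380 t -0.0045 z 0.1379 [75 76 78]
314 258 s 0.0388 t -0.0043 z 0.1455 [74 76 79]
314 264 s 0.0385 t -0.0042 z 0.1507 [73 75 78]
314 270 s 0.0380 t -0.0040 z 0.1552 [73 75 78]
314 277 s 0.0379 t -0.0039 z 0.1608 [53 54 55]
320 238 s 0.0362 t -0.0014 z 0.1174 [34 35 37]
320 243 s 0.0349 t -0.0013 z 0.1215 [33 34 35]
320 247 s 0.0385 t -0.0013 z 0.1333 [34 34 35]
320 252 s 0.0381 t -0.0013 z 0.1382 [33 33 34]
320 258 s 0.0381 t -0.0012 z 0.1443 [32 32 34]
320 264 s 0.0385 t -0.0012 z 0.1508 [30 30 31]
320 270 s 0.0384 t -0.0012 z 0.1559 [30 31 31]
320 277 s 0.0390 t -0.0012 z 0.1625 [27 28 28]
329 238 s 0.0363 t 0.0041 z 0.1178 [32 33 35]
329 243 s 0.0347 t 0.0040 z 0.1211 [34 36 36]
329 247 s 0.0378 t 0.0037 z 0.1319 [77 80 81]
329 252 s 0.0381 t 0.0035 z 0.1381 [75 76 78]
329 258 s 0.0388 t 0.0033 z 0.1456 [73 76 78]
329 264 s 0.0381 t 0.0032 z 0.1501 [73 73 77]
329 270 s 0.0388 t 0.0031 z 0.1565 [73 73 76]
329 277 s 0.0384 t 0.0029 z 0.1615 [71 72 74]
[ 0.61211992 -0.18277049  0.09847516] 8.425
```

The pads' lowest visible point is at z≈0.130 and s=0.038, so the real fingertips sit about 30 mm above the reported TCP and have ridden onto the paddle's top. I'll lift, go back over to the stub side, and measure the actual tip height.

```bash
python3 -m jog '[{"fingers":0,"x":0,"y":0,"z":-0.05,"rx":0,"ry":0,"rz":0},{"fingers":0,"x":0,"y":0,"z":-0.01,"rx":0,"ry":0,"rz":0},{"fingers":0,"x":-0.05,"y":0,"z":0,"rx":0,"ry":0,"rz":0},{"fingers":0,"x":-0.04,"y":0,"z":0,"rx":0,"ry":0,"rz":0},{"fingers":0,"x":0,"y":0,"z":0,"rx":0,"ry":0,"rz":0}]'
python3 - <<'E'
from h import *
a=np.radians(45.56);u=np.array([np.cos(a),np.sin(a)])
p,d,c=grab('wrist');P=wmap(d,c);o=r.get_obs()
cv2.imwrite('pics/w4.png',p[...,::-1])
for U in(314,320,329):
    print(U,[(V,'%.3f %.3f'%((P[V,U,:2]-o['tcp_pos'][:2])@u,P[V,U,2]-o['tcp_pos'][2])) for V in range(230,300,6)])
print(o['tcp_pos'],o['contact_force'])
E
```

```text
clock: 9.05
tcp_pos: [0.5461, -0.2506, 0.1574]
orientation: [2.899, 1.211, -0.004]
contact_force: [-0.0, 1.4, 0.5]
grip_width: -0.0
gripper_force: 0.0
314 [(230, '-0.069 -0.157'), (236, '-0.077 -0.156'), (242, '-0.086 -0.157'), (248, '0.008 0.035'), (254, '0.009 0.042'), (260, '0.009 0.048'), (266, '0.009 0.054'), (272, '0.009 0.059'), (278, '0.009 0.063'), (284, '0.009 0.069'), (290, '0.010 0.073'), (296, '0.010 0.077')]
320 [(230, '-0.069 -0.157'), (236, '-0.078 -0.157'), (242, '-0.086 -0.156'), (248, '0.009 0.036'), (254, '0.009 0.042'), (260, '0.009 0.048'), (266, '0.009 0.054'), (272, '0.010 0.060'), (278, '0.009 0.063'), (284, '0.007 0.065'), (290, '0.004 0.066'), (296, '0.001 0.065')]
329 [(230, '-0.070 -0.158'), (236, '-0.078 -0.157'), (242, '-0.086 -0.157'), (248, '0.009 0.036'), (254, '0.009 0.041'), (260, '0.009 0.048'), (266, '0.009 0.053'), (272, '0.008 0.058'), (278, '0.009 0.064'), (284, '0.010 0.069'), (290, 'nan nan'), (296, '0.010 0.078')]
[ 0.54785287 -0.24834599  0.15769283] [ 0.47704845  0.4144753  -0.46389247]
```

View pics/w4.png

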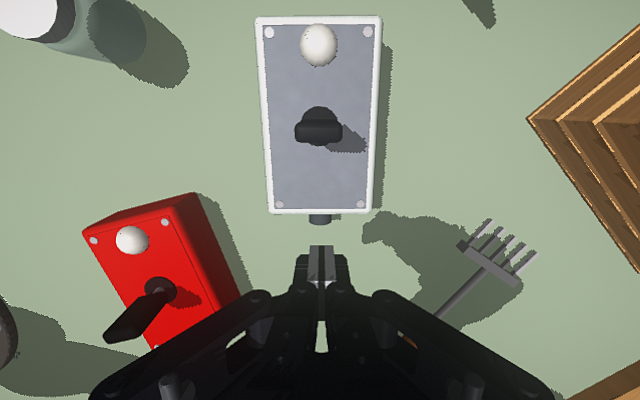

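The tips really are about 30 mm above the reported TCP. The toggle is upright again at (318,130) and the fingers are on the stub side. I'll push again with the TCP at z≈0.069, which puts the real tip at about 0.10.

```bash
python3 -m jog '[{"fingers":0,"x":0,"y":0,"z":0.045,"rx":0,"ry":0,"rz":0},{"fingers":0,"x":0,"y":0,"z":0.043,"rx":0,"ry":0,"rz":0},{"fingers":0,"x":0.02,"y":0,"z":0,"rx":0,"ry":0,"rz":0},{"fingers":0,"x":0.02,"y":0,"z":0,"rx":0,"ry":0,"rz":0},{"fingers":0,"x":0.012,"y":0,"z":0,"rx":0,"ry":0,"rz":0},{"fingers":0,"x":0.008,"y":0,"z":0,"rx":0,"ry":0,"rz":0},{"fingers":0,"x":0,"y":0,"z":0,"rx":0,"ry":0,"rz":0}]'; python3 lean.py
python3 -m jog '[{"fingers":0,"x":0.004,"y":0,"z":0,"rx":0,"ry":0,"rz":0},{"fingers":0,"x":0,"y":0,"z":0,"rx":0,"ry":0,"rz":0}]'; python3 lean.py
```

```text
clock: 9.98
tcp_pos: [0.5917, -0.2044, 0.0713]
orientation: [2.894, 1.219, 0.001]
contact_force: [-2.0, -2.0, 4.4]
grip_width: 0.0001
gripper_force: 1.9
push N 2.8422952769033647 [-2.36313487 -1.66350793  3.61224086] [ 0.59109625 -0.20520488  0.07099374]
[0.0179 0.0215 0.0219 0.0238 0.0254 0.0267 0.0287 0.0294] lean 0.3502598515793603
top s [0.0035 0.0214 0.0287]
clock: 10.48
tcp_pos: [0.5938, -0.202, 0.0702]
orientation: [2.895, 1.218, -0.001]
contact_force: [-1.4, -3.1, 1.6]
grip_width: 0.0002
gripper_force: 2.1
push N 3.8963624857248798 [-1.06520441 -4.41262922  0.72830576] [ 0.59377982 -0.20197845  0.07023104]
[0.0126 0.0129 0.0125 0.0353 0.0354] lean 1.0386679711066202
top s [0.0076 0.0271 0.0346]
```

```bash
python3 -m jog '[{"fingers":0,"x":0.003,"y":0,"z":0,"rx":0,"ry":0,"rz":0},{"fingers":0,"x":0,"y":0,"z":0,"rx":0,"ry":0,"rz":0}]'; python3 lean.py
python3 -m jog '[{"fingers":0,"x":0.002,"y":0,"z":0,"rx":0,"ry":0,"rz":0},{"fingers":0,"x":0,"y":0,"z":0,"rx":0,"ry":0,"rz":0}]'; python3 lean.py
```

```text
clock: 10.98
tcp_pos: [0.5952, -0.1999, 0.07]
orientation: [2.896, 1.218, -0.003]
contact_force: [-2.5, -5.5, 0.1]
grip_width: -0.0
gripper_force: 2.6
push N 5.687863252852418 [-2.86181767 -5.15995753 -0.03137436] [ 0.59517658 -0.19996458  0.07004335]
[0.0082 0.0148 0.0149 0.015  0.0378 0.0386 0.0381] lean 0.8349093951148077
top s [0.0101 0.0301 0.0375]
clock: 11.48
tcp_pos: [0.5953, -0.1999, 0.07]
orientation: [2.896, 1.217, -0.007]
contact_force: [-5.3, -7.2, 3.9]
grip_width: 0.0003
gripper_force: 4.6
push N 8.964002920125786 [-5.4793886  -7.18159382  2.23239509] [ 0.59530285 -0.19986522  0.06994707]
[0.0133 0.0149 0.0151 0.0151 0.0381 0.0386 0.0385] lean 0.9169886622675524
top s [0.0103 0.03   0.0376]
```

TCP has stopped at 9 N, so the toggle is against its stop. I'll press 2 mm more and hold for over a second.

```bash
python3 -m jog '[{"fingers":0,"x":0.002,"y":0,"z":0,"rx":0,"ry":0,"rz":0},{"fingers":0,"x":0,"y":0,"z":0,"rx":0,"ry":0,"rz":0},{"fingers":0,"x":0,"y":0,"z":0,"rx":0,"ry":0,"rz":0},{"fingers":0,"x":0,"y":0,"z":0,"rx":0,"ry":0,"rz":0},{"fingers":0,"x":0,"y":0,"z":0,"rx":0,"ry":0,"rz":0},{"fingers":0,"x":0,"y":0,"z":0,"rx":0,"ry":0,"rz":0},{"fingers":0,"x":0,"y":0,"z":0,"rx":0,"ry":0,"rz":0},{"fingers":0,"x":0,"y":0,"z":0,"rx":0,"ry":0,"rz":0}]'; python3 lean.py
python3 -m jog '[{"fingers":0,"x":0,"y":0,"z":0,"rx":0,"ry":0,"rz":0},{"fingers":0,"x":0,"y":0,"z":0,"rx":0,"ry":0,"rz":0},{"fingers":0,"x":0,"y":0,"z":0,"rx":0,"ry":0,"rz":0},{"fingers":0,"x":0,"y":0,"z":0,"rx":0,"ry":0,"rz":0},{"fingers":0,"x":0,"y":0,"z":0,"rx":0,"ry":0,"rz":0},{"fingers":0,"x":0,"y":0,"z":0,"rx":0,"ry":0,"rz":0}]'
```

```text
clock: 12.72
tcp_pos: [0.5954, -0.1999, 0.0699]
orientation: [2.896, 1.215, -0.011]
contact_force: [-8.2, -9.7, 4.9]
grip_width: 0.0001
gripper_force: 6.7
push N 13.096285491223247 [-8.89120434 -9.62346763  4.57685726] [ 0.59537318 -0.19983106  0.06987274]
[0.0151 0.0179 0.0184 0.0379 0.039  0.0387] lean 0.9625898208443413
top s [0.0106 0.0302 0.0377]
clock: 13.72
tcp_pos: [0.5954, -0.1998, 0.0699]
orientation: [2.896, 1.215, -0.01]
contact_force: [-8.6, -9.7, 5.9]
grip_width: -0.0
gripper_force: 6.7
```

Held for about 2 s at the stop with 13 N. Now I'll back off, rise and check.

```bash
python3 -m jog '[{"fingers":0,"x":-0.03,"y":0,"z":0,"rx":0,"ry":0,"rz":0},{"fingers":0,"x":-0.03,"y":0,"z":0,"rx":0,"ry":0,"rz":0},{"fingers":0,"x":-0.01,"y":0,"z":-0.04,"rx":0,"ry":0,"rz":0},{"fingers":0,"x":0,"y":0,"z":-0.05,"rx":0,"ry":0,"rz":0},{"fingers":0,"x":0,"y":0,"z":0,"rx":0,"ry":0,"rz":0},{"fingers":0,"x":0,"y":0,"z":0,"rx":0,"ry":0,"rz":0}]'
python3 -c "
from h import *
p,d,c=grab('wrist');cv2.imwrite('pics/w5.png',p[...,::-1])"
```

```text
clock: 14.48
tcp_pos: [0.5502, -0.245, 0.16]
orientation: [-2.894, -1.221, -0.001]
contact_force: [-0.7, 0.3, 0.1]
grip_width: 0.0002
gripper_force: 0.0
```

View pics/w5.png

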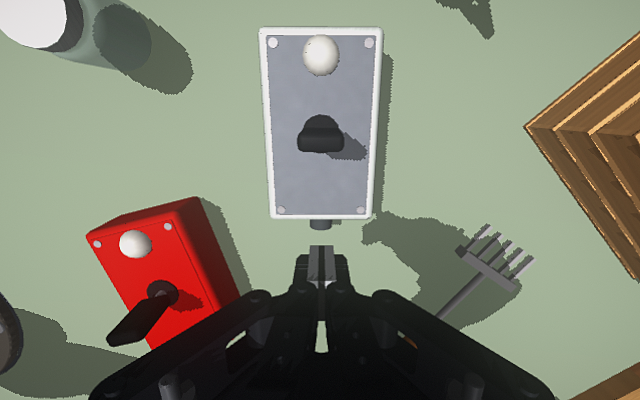

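The toggle is centred again at (320,135), and the gripper is clear of everything.

```bash
python3 -c "
from bench import r
print(r.hand_in())"
```

```text
the job is handed in; nothing more can be done
None
```

I pushed the larger metal box's toggle fully over towards its white dome, held it against the stop for about 2 s, and it sprang back to centre; an earlier attempt the same way slid onto the paddle's top without holding, the smaller box was left alone, and I handed in at about 14.5 s.

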